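Pulse the crumb mill by its bayonet lid

ROBOT

A 6-joint arm with a two-finger parallel gripper is mounted at the origin on the work surface. World frame = base frame: x ahead of the robot, y to its left, z up, the work surface at z = 0. Lengths are in mm, angles in rad, forces in N, time in s.
With the tool pointing down it reaches from about 375 to 750 mm from the base axis. Payload 9 kg.
Tool frame: the origin (TCP) lies midway between the tips of the shut fingers; the grasp point (between the pads) lies 19 mm behind it; x points along the fingers, y is the direction in which the jaws open and shut, and the axes are right-handed (so a half turn about x gives the same grasp; the last joint's range is limited). The gripper opens to 85 mm and grips with 20 to 120 N. Pads are 22 mm wide; open, the fingers measure 114 mm over their backs; the gripper's body (76 mm by 85 mm) begins 54 mm behind the grasp point. The pads swing forward as they close: fully open they stand 13 mm farther back than shut.
Start: joints at [1.043, 0.104, 0.097, 1.564, 0, 1.353], TCP at [182.927, 571.47, 195.631] pointing down, gripper open.
Joint ranges: [-2.99, 2.99], [-0.84, 1.86], [-1.1, 1.16], [-1.84, 2.11], [-1.51, 1.56], [-3.14, 3.14]. Speed limits (rad/s): [2.22, 2.22, 2.57, 3.14, 3.14, 3.14].

INTERFACE

Orientations are given as a unit quaternion [w, x, y, z].
In Python, from station import readout, vision, order gives the robot as it stands.
- The arm moves only by the tool drive_tool, never from a script. Its argument "steps" is a list of rows, each a list of 3 entries, a list of its own where there are three numbers: the shift along the world's x, y, z in m, then the turn, a rotation vector about the world's x, y, z in rad, then the finger opening in m, from 0 to 0.0854. In form: [[[x, y, z], [ax, ay, az], gripper], ...]. A call has 1 to 5 rows; each row shifts and turns the commanded pose from where the row before left it; what a row does not reach is not made up. A row lasts 1/12 s, in which the tool goes at most 41.7 mm and 7.16 degrees, less where a joint would pass 70% of its speed; a pose out of reach is approached as far as the arm can. A call is refused whole if a number of a shift passes 0.0417 or a number of a turn 0.125, either way. A call with a gripper value outside its range is refused whole. The fingers move at their own pace and stop on an object; "newtons" is the grip in N (left out, the last holds). Time passes only in rows, so rows that do not move let the fingers close. It gives the time, the measured TCP pose, the force and the opening at its end, in the units of the state.
- readout.get_obs(): the state, without advancing time (a new reading comes with each control period).
- vision.snapshot(name): name is "scene" or "top" or "wrist"; returns a dict with "pixels" (384x512x3 uint8, blue, green, red), "fx", "fy", "cx", "cy" (pixels), "extrinsics" (4x4, takes a point from camera to world coordinates). Camera axes: x right, y down, z forward; pixel columns grow to the right and rows downward; lengths in mm; the calibration is good to about 2 mm. A picture is of the moment at which its call begins. There is no depth.
- order.sign_off(): hands the job in, once; it reports no verdict.
The state is a dict: "time_s": time; "q": joint angles; "joint_vel": joint speeds; "joint_efforts": joint torques, N m; "eef_pos": TCP position; "eef_rot": TCP orientation; "wrist_force": force on the tool from outside, world axes, zero at the start; "moment": the same for the moment, N m; "width": finger opening in mm.
Only numpy, scipy, OpenCV 4.12 (cv2) and the standard library are available. Lean on these libraries where they do the work, as an engineer would, in place of code of your own. Each camera call takes 0.05 s, during which the arm holds its last target. There are 200 camera calls.

TASK

Crush the broken taralli in the crumb mill: put the mill's bayonet lid on (the large one of the three lids, with a bar grip) so that it sits fully down in the mouth, then turn it clockwise, seen from above, about 40 degrees: half-way to the lock, which clicks in at about 80 degrees. Do not let it click into the lock; finish while still gripping the lid and holding it at that half-way position against its return spring. Leave the other lids, the scoop, the jar and the loose taralli where they are.

Things in the scene. Friction and masses are not known exactly. Their poses are not given: they have to be found in the camera images.
- lid_grip (a point): Centre of the bar grip on the mill's lid (grey plastic, 160 g): bar 60 mm long along the lid's x, 14 mm thick along y, 36 mm high (18 mm above and below this point), standing on a flange 104 mm in diameter, 6 mm thick, whose lower face is 24 mm below this point. The lid starts upright on the counter among two other lids; it is the same after a half turn.
- lid_foot (a point): Centre of the same lid's underside, 46 mm below lid_grip. A plug 72 mm in diameter rises 22 mm from here to the flange. At its foot two lugs (12 mm wide, 8 mm high) stick out along the lid's +x and -x to 44 mm from the axis: the bar points along the lugs.
- mouth (a point): Centre of the mill's round mouth, level with the collar's rim, 150 mm above the counter; z up. Mouth 77 mm in diameter, with two slots 17 mm wide for the lugs at its +x and -x. The lid goes straight down with its bar along this x, either way round; seated, its flange rests on the rim, lid_grip is 24 mm above this point, and it turns clockwise only, the lugs passing under the rim.
- mill: The crumb mill, fixed: white motor base 148 mm in diameter, steel collar 114 mm in diameter, its rim 150 mm above the counter; two dark bosses 17 mm wide on the collar's outside (to 70 mm from the axis) mark the slots; clockwise from each, a small round rib at 40 degrees marks half-way and a square one at 80 degrees the lock (to 64 mm). Origin under its centre, axes as the mouth's.
- drive (a joint): Turn of the sprung ring in the mouth, rad, clockwise from above, 0 at rest. The seated lid's lugs meet it after about 0.05 rad of free turn, then push it; it pushes back with 0.06 N m at 0, 0.17 at 0.7, and turns the lid back if let go. Half-way is 0.7. At about 0.9 the lugs climb onto sprung lock balls (a peak of about 0.5 N m in all); at about 1.3 they have passed them: the click.
- knob_lid: Bystander: flat grey lid 100 mm in diameter with a round knob, 42 mm high; origin at the centre of its underside.
- small_lid: Bystander: small grey lid 68 mm in diameter with a small bar grip, 39 mm high, without lugs; origin at the centre of its underside.
- scoop: Bystander: white plastic scoop, 200 mm long along its x, 70 mm wide, 42 mm high; origin on its underside near the middle.
- jar: Bystander: clear jar 72 mm in diameter, 120 mm high, with a wooden cap; origin at the centre of its underside.
- tarallo0: Bystander: ring biscuit, 42 mm in diameter, 12 mm thick, on the counter; origin at the centre of its underside.
- tarallo1: Bystander: another ring biscuit, the same.
- tarallo2: Bystander: another ring biscuit, the same.
Not all that is in view belongs to the job. Leave any green or turquoise look-alike of the part that bears lid_grip alone.

How it is judged (in metres and radians):
On the way:
1. the lid is fully down in the mouth, not yet turned (z of lid_grip in the frame of mouth below 0.029 m and horizontal distance between lid_grip and mouth below 0.006 m and value of joint drive below 0.3 rad), for 0.1 s.
At the end, for the whole second after the job is handed in: Through the last second the lid sits in the mouth (grip centre under 29 mm above the rim, within 6 mm of the axis, tilt under 0.08 rad), the drive ring stands at 0.52 to 0.88 rad (lid 0.45 to 1.0 rad from the slots), and the fingers grip the lid with over 2 N (value of joint drive between 0.52 and 0.88 rad and z of lid_grip in the frame of mouth between 0.018 and 0.029 m and horizontal distance between lid_grip and mouth below 0.006 m and angle between lid_grip's own z axis and vertical below 0.08 rad and angle between the x axis of lid_grip and the x axis of mouth, either way round between 0.45 and 1 rad and contact force between the fingers and lid above 2 N); the arm keeps its last pose, push and grip.
It fails at once if the lid clicks into the lock (drive ring past 1.2 rad) (value of joint drive above 1.2 rad).
It fails at once if another lid, the scoop, the jar or a loose tarallo is moved by over 30 mm (distance of any of knob_lid, small_lid, scoop, jar, tarallo0, tarallo1, tarallo2 from where it was at the start of the episode above 0.03 m).
It also fails if it takes over 40 s, if anything falls off the work surface, if the arm or the gripper's body presses on something with over 40 N, if the wrist force passes 120 N, or if a joint passes its speed limit or range.

## Working session

There is one attempt and no reset: what is moved stays moved. The work goes in short steps, Python scripts to look and compute and a tool call to move; the robot and the scene stay as the last step left them, time stands still between calls to the robot, and variables do not carry over. Pictures are saved under pics/ and viewed, about 8 in all and at most 12, crops included, and the job is handed in when it is done.

Besides the shell and the picture viewer there is one more tool, called after "Emit:" as name([rows], argument=value, ...), one row to a line, values as JSON. drive_tool: Moves the arm, as the interface text tells. Its arguments: {"type":"object","properties":{"steps":{"type":"array","items":{"type":"array"}},"newtons":{"type":"number"}},"required":["steps"]}

```bash
mkdir -p pics
cat > h.py <<'E'
import sys,numpy as np,cv2
sys.path.insert(0,'.')
from station import readout,vision,order
def snap(n,f):
    s=vision.snapshot(n); cv2.imwrite('pics/'+f,s['pixels']); np.savez('pics/'+f+'.npz',**s); return s
def load(f): return dict(np.load('pics/'+f+'.npz'))
def ray(s,u,v,z):
    E=np.array(s['extrinsics']); d=E[:3,:3]@np.array([(u-s['cx'])/s['fx'],(v-s['cy'])/s['fy'],1]); o=E[:3,3]
    return o+d*(z-o[2])/d[2]
def proj(s,p):
    E=np.linalg.inv(s['extrinsics']); c=E[:3,:3]@np.array(p)+E[:3,3]
    return c[0]/c[2]*s['fx']+s['cx'],c[1]/c[2]*s['fy']+s['cy']
E
python3 - <<'E'
from h import *
a=snap('top','top0.png');b=snap('scene','sc0.png')
for s in(a,b): print(np.round(s['extrinsics'],3).tolist(),s['fx'],s['cx'],s['cy'])
print(readout.get_obs())
E
```

```text
[[0.032, -0.971, 0.236, 353.911], [-0.999, -0.03, 0.011, -65.943], [-0.004, -0.237, -0.972, 1047.321], [0.0, 0.0, 0.0, 1.0]] 420.66331910809856 254.99288239466262 187.31794550653618
[[0.406, 0.8, -0.442, 1087.312], [0.914, -0.357, 0.193, -275.491], [-0.004, -0.482, -0.876, 1097.687], [0.0, 0.0, 0.0, 1.0]] 477.2548265030901 255.2559354229468 190.83611962396134
{'time_s': 0.1, 'q': array([1.04328898e+00, 1.04614914e-01, 9.65516495e-02, 1.56389981e+00,
       1.27625874e-05, 1.35307298e+00]), 'joint_vel': array([ 0.00064245,  0.00140257,  0.0004265 , -0.00259599, -0.00013347,
       -0.00130147]), 'joint_efforts': array([ 6.30000126e-03, -5.58208859e+01,  5.04717922e+01,  1.31237021e-02,
       -2.86717623e-04, -1.02521912e-05]), 'eef_pos': array([182.73927322, 571.14350941, 194.91709354]), 'eef_rot': array([ 0.69848694,  0.10870519,  0.6987957 , -0.10947031]), 'wrist_force': array([-0.43106369,  0.11882198,  0.3035896 ]), 'moment': array([-0.01065779,  0.04161317,  0.02592228]), 'width': 85.38532569066192}
```

View pics/top0.png

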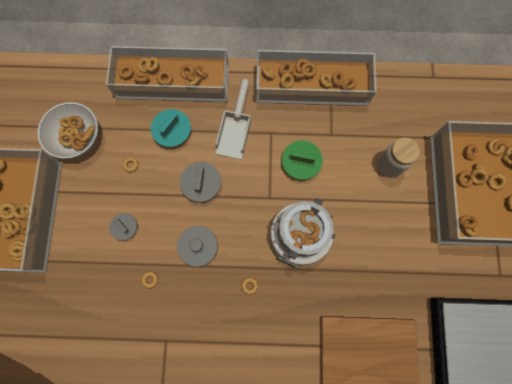

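View pics/sc0.png

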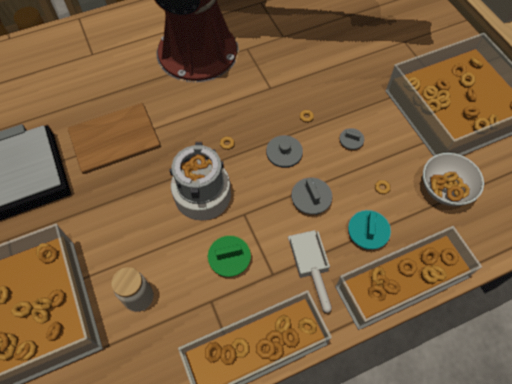

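Candidates in the top view are the grey bar lid (200,182), knob lid (197,246), small bar lid (123,227), teal look-alike (171,128) and green look-alike (302,160). I choose the grey one at (200,182), which is large with a bar grip. A close crop of it and the mill will check that.

Run:
```python
from h import *
a=load('top0.png');b=load('sc0.png')
t=lambda s,x,y,w:cv2.resize(s['pixels'][y:y+w,x:x+w],(390,390),interpolation=cv2.INTER_CUBIC)
c=np.hstack([np.vstack([t(a,170,150,65),t(b,280,165,65)]),np.vstack([t(a,262,190,80),t(b,160,135,80)])])
cv2.imwrite('pics/crop1.png',cv2.resize(c,(600,600)))
print(ray(a,199,179,64),ray(b,313,190,64),ray(a,306,229,150),ray(b,197,172,150))
```

```text
[609.70741136  81.39774093  64.        ] [622.26430436  82.99338322  64.        ] [ 483.71153599 -167.76842085  150.        ] [ 509.02436855 -170.34862227  150.        ]
```

View pics/crop1.png

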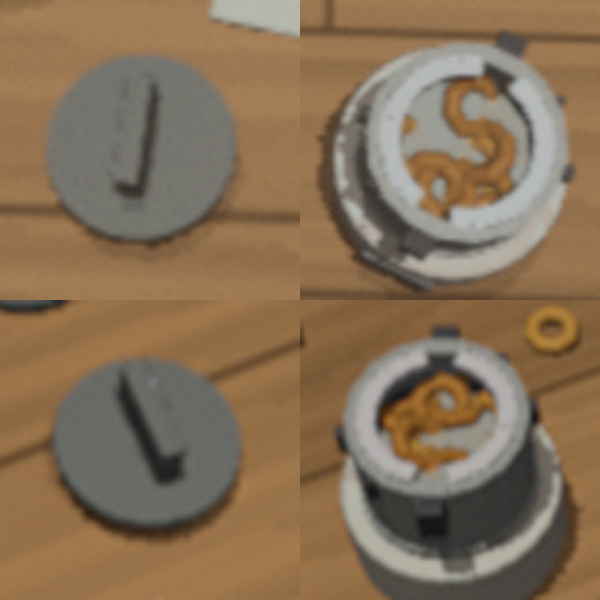

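The crop confirms the lid: a large grey flange with a plain bar, grip centred near (200,179) in the top view. The mill mouth is near (306,228), with slots upper-right and lower-left.

Run:
```python
from h import *
a=load('top0.png');b=load('sc0.png')
A=lambda x,y,z:ray(a,170+x/4.615,150+y/4.615,z).round(1)
B=lambda x,y,z:ray(b,280+x/4.615,165+y/4.615,z).round(1)
MA=lambda x,y,z:ray(a,262+x/3.75,190+y/3.75,z).round(1)
MB=lambda x,y,z:ray(b,160+x/3.75,135+y/3.75,z).round(1)
print('lid',A(141,147,28),B(147,138,28),'bar',A(145,80,64),A(126,185,64),B(125,70,64),B(173,158,64))
print('mouth',MA(167,142,150),MB(139,110,150),'slots',MA(197,75,150),MA(130,215,150),MB(141,58,150),MB(133,172,150))
print('boss',MA(212,43,145),MA(103,240,145))
# detections of others for clearance
for n,u,v,z in [('knob',197,246,10),('scoop',232,135,20),('teal',171,128,28),('small',123,227,20)]:print(n,ray(a,u,v,z).round())
s=snap('wrist','w0.png');print(np.round(s['extrinsics'],2).tolist(),s['fx']);o=readout.get_obs();print(o['eef_pos'])
```

```text
lid [611.8  82.4  28. ] [617.6  86.3  28. ] bar [639.2  77.4  64. ] [582.1  83.7  64. ] [591.2  82.4  64. ] [649.7  81.2  64. ]
mouth [ 486.2 -168.9  150. ] [ 489.5 -162.8  150. ] slots [ 525.7 -186.1  150. ] [ 444.  -148.1  150. ] [ 453.6 -148.   150. ] [ 529.8 -181.9  150. ]
boss [ 545.9 -195.6  145. ] [ 429.9 -133.4  145. ]
knob [454.  84.  10.]
scoop [742.  10.  20.]
teal [753. 168.  28.]
small [493. 267.  20.]
[[0.31, 0.92, 0.26, 116.0], [0.95, -0.29, -0.08, 592.99], [-0.0, 0.27, -0.96, 373.16], [0.0, 0.0, 0.0, 1.0]] 345.44464219589673
[182.76369063 571.19211027 195.00143489]
```

Emit:
drive_tool([
  [[0.027, -0.0305, 0], [0, 0, 0.016], 0.085],
  [[0.027, -0.0305, 0], [0, 0, 0.016], 0.085],
  [[0.027, -0.0305, 0], [0, 0, 0.016], 0.085],
  [[0.027, -0.0305, 0], [0, 0, 0.016], 0.085],
  [[0.027, -0.0305, 0], [0, 0, 0.016], 0.085],
])

```text
time_s: 0.57
eef_pos: [318.6, 417.4, 195.4]
eef_rot: [0.702, 0.081, 0.703, -0.081]
wrist_force: [1.0, 0.8, 1.0]
width: 85.3
```

Emit:
drive_tool([
  [[0.027, -0.0305, 0], [0, 0, 0.016], 0.085],
  [[0.027, -0.0305, 0], [0, 0, 0.016], 0.085],
  [[0.027, -0.0305, 0], [0, 0, 0.016], 0.085],
  [[0.027, -0.0305, 0], [0, 0, 0.016], 0.085],
  [[0.027, -0.0305, 0], [0, 0, 0.016], 0.085],
])

```text
time_s: 0.98
eef_pos: [453.8, 264.7, 195.6]
eef_rot: [0.705, 0.053, 0.705, -0.053]
wrist_force: [0.2, 0.5, 0.5]
width: 85.2
```

Emit:
drive_tool([
  [[0.027, -0.0305, 0], [0, 0, 0.016], 0.085],
  [[0.027, -0.0305, 0], [0, 0, 0.016], 0.085],
  [[0.027, -0.0305, 0], [0, 0, 0.016], 0.085],
  [[0.026, -0.0305, 0], [0, 0, 0.016], 0.085],
  [[0.015, -0.025, 0], [0, 0, 0.016], 0.085],
])

```text
time_s: 1.4
eef_pos: [576.7, 116.8, 194.9]
eef_rot: [0.707, 0.025, 0.707, -0.025]
wrist_force: [0.9, -0.2, -0.5]
width: 85.2
```

Emit:
drive_tool([
  [[0.01, -0.005, 0], [0, 0, 0.01], 0.085],
  [[0, 0, 0], [0, 0, 0], 0.085],
  [[0, 0, 0], [0, 0, 0], 0.085],
])

```text
time_s: 1.65
eef_pos: [584.7, 114.3, 195.1]
eef_rot: [0.706, 0.022, 0.707, -0.021]
wrist_force: [0.1, 0.2, -0.5]
width: 84.9
```

Run:
```python
from h import *
s=snap('wrist','w1.png');o=readout.get_obs();print(o)
```

```text
{'time_s': 1.7, 'q': array([-2.53198868e-02,  9.15820763e-02,  8.35489318e-02,  1.56364689e+00,
        3.30879390e-04,  3.46571072e-02]), 'joint_vel': array([ 0.01937531, -0.01661327, -0.00827498,  0.00226125, -0.00056849,
       -0.00136814]), 'joint_efforts': array([-1.52560953e+00, -5.39587498e+01,  5.06185162e+01, -1.48164136e-01,
       -5.68484107e-02, -3.77964461e-02]), 'eef_pos': array([584.35169554, 114.9548768 , 195.36385401]), 'eef_rot': array([ 0.70647579,  0.02131746,  0.70710175, -0.02108642]), 'wrist_force': array([-0.83958641,  0.0420164 , -0.75212958]), 'moment': array([-0.05796101, -0.00873238,  0.02708276]), 'width': 85.10003719687795}
```

View pics/w1.png

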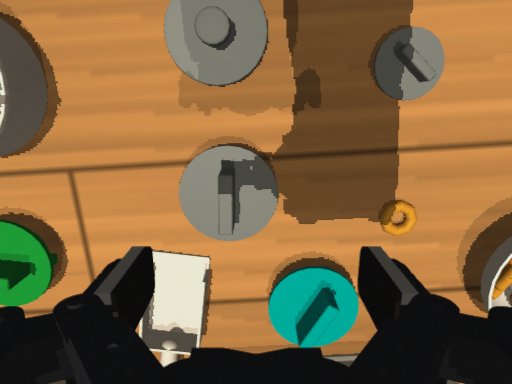

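Run:
```python
from h import *
s=load('w1.png');print(np.round(s['extrinsics'],3).tolist(),s['fx'],s['fy'],s['cx'],s['cy'])
c=s['pixels'][140:245,175:285]
cv2.imwrite('pics/crop2.png',cv2.resize(c,None,fx=5,fy=5,interpolation=cv2.INTER_CUBIC))
g=cv2.cvtColor(s['pixels'],cv2.COLOR_BGR2HSV)
m=((g[...,1]<45)).astype(np.uint8); m[:140]=0;m[245:]=0;m[:,:170]=0;m[:,290:]=0
c=max(cv2.findContours(m,0,1)[0],key=cv2.contourArea);e=cv2.fitEllipse(cv2.convexHull(c));print(e,ray(s,*e[0],25))
```

```text
[[0.062, 0.961, 0.27, 514.922], [0.998, -0.059, -0.017, 119.124], [0.0, 0.27, -0.963, 373.413], [0.0, 0.0, 0.0, 1.0]] 345.44464219589673 345.44464219589673 255.79526865123088 191.63249665089057
((228.13587951660156, 192.53285217285156), (94.84832763671875, 98.05929565429688), 105.90523529052734) [611.69104879  84.10962666  25.        ]
```

View pics/crop2.png

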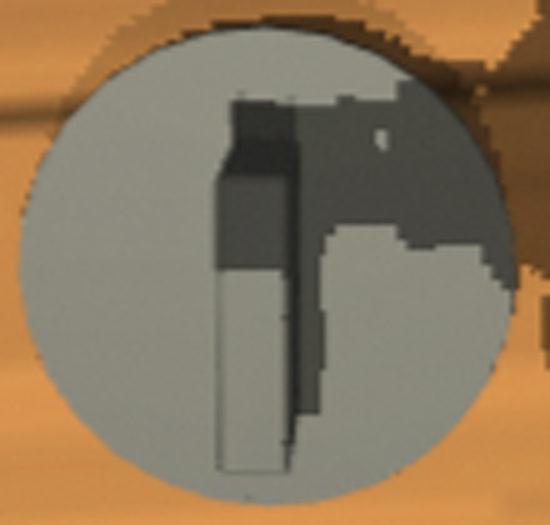

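Run:
```python
from h import *
s=load('w1.png')
P=lambda x,y:ray(s,175+(x-2)/5,140+(y-2)/5,64)
a,b=P(252,176),P(254,472);d=b-a
print(a,b,(a+b)/2,np.linalg.norm(d),np.arctan2(d[1],d[0]))
```

```text
[583.82150984  86.56336038  64.        ] [642.08699838  81.94470933  64.        ] [612.95425411  84.25403486  64.        ] 58.44825995185984 -0.07910366123342216
```

Emit:
drive_tool([
  [[0.014, -0.0155, -0.02], [0, 0, -0.01], 0.085],
  [[0.014, -0.0155, -0.02], [0, 0, 0], 0.085],
  [[0, 0, -0.03], [0, 0, 0], 0.085],
  [[0, 0, -0.03], [0, 0, 0], 0.085],
  [[0, 0, -0.025], [0, 0, 0], 0.085],
])

```text
time_s: 2.12
eef_pos: [611.7, 84.7, 68.8]
eef_rot: [0.706, 0.024, 0.707, -0.024]
wrist_force: [0.1, 0.2, -0.9]
width: 84.9
```

Emit:
drive_tool([
  [[0, 0, -0.02], [0, 0, 0], 0.085],
  [[0, 0, -0.016], [0, 0, 0], 0.085],
  [[0, 0, 0], [0, 0, 0], 0.085],
  [[0, 0, 0], [0, 0, 0], 0.085],
])

```text
time_s: 2.45
eef_pos: [611.7, 84.7, 34.4]
eef_rot: [0.706, 0.024, 0.707, -0.024]
wrist_force: [-0.6, -0.1, 0.5]
width: 84.6
```

Emit:
drive_tool([
  [[0, 0, 0], [0, 0, 0], 0.04],
  [[0, 0, 0], [0, 0, 0], 0.02],
  [[0, 0, 0], [0, 0, 0], 0.0],
  [[0, 0, 0], [0, 0, 0], 0.0],
  [[0, 0, 0], [0, 0, 0], 0.0],
], newtons=60)

```text
time_s: 2.87
eef_pos: [613.3, 83.4, 35.3]
eef_rot: [0.707, 0.025, 0.706, -0.025]
wrist_force: [-0.1, -0.6, 0.6]
width: 25.2
```

Emit:
drive_tool([
  [[0, 0, 0], [0, 0, 0], 0.0],
  [[0, 0, 0], [0, 0, 0], 0.0],
  [[0, 0, 0], [0, 0, 0], 0.0],
  [[0, 0, 0], [0, 0, 0], 0.0],
  [[0, 0, 0], [0, 0, 0], 0.0],
])

```text
time_s: 3.28
eef_pos: [612.9, 83.5, 34.6]
eef_rot: [0.707, 0.025, 0.707, -0.025]
wrist_force: [0.6, 0.2, 0.1]
width: -0.0
```

Run:
```python
from h import *
s=snap('wrist','w2.png');o=readout.get_obs();print(o['eef_pos'],o['width'],o['wrist_force'])
t=snap('top','top2.png')
c=cv2.resize(t['pixels'][120:280,90:340],None,fx=2.048,fy=2.048)
cv2.imwrite('pics/v2.png',cv2.resize(np.vstack([s['pixels'],c[:,:512]]),None,fx=.83,fy=.83))
```

```text
[612.90677921  83.44448671  34.59864607] 0.05567118846724331 [-0.3803253  -0.58915825  0.24513299]
```

View pics/v2.png

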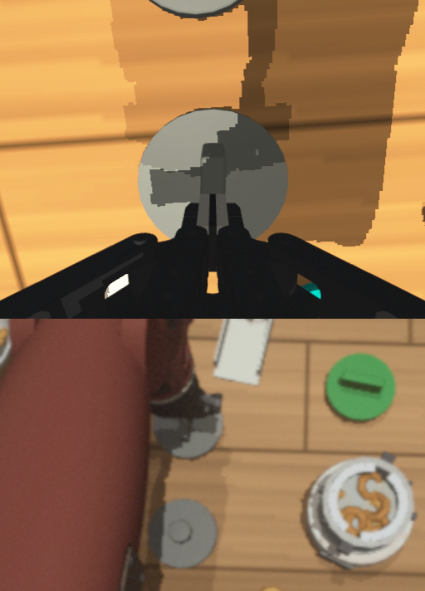

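The fingers appear to straddle the bar (tips near (212,205) in the picture), but the width reads 0. A small lift will show whether the lid is held.

Emit:
drive_tool([
  [[0, 0, 0.01], [0, 0, 0], 0.0],
  [[0, 0, 0.02], [0, 0, 0], 0.0],
  [[0, 0, 0.02], [0, 0, 0], 0.0],
  [[0, 0, 0], [0, 0, 0], 0.0],
  [[0, 0, 0], [0, 0, 0], 0.0],
])

```text
time_s: 3.8
eef_pos: [614.2, 83.4, 86.8]
eef_rot: [0.708, 0.025, 0.706, -0.025]
wrist_force: [-0.1, 0.1, -0.5]
width: 0.1
```

Run:
```python
from h import *
s=snap('wrist','w3.png');o=readout.get_obs();print(o['eef_pos'],o['width'],o['wrist_force'])
print(proj(s,o['eef_pos']),proj(s,[613,84,0]))
cv2.imwrite('pics/v3.png',cv2.resize(s['pixels'][100:384,130:390],None,fx=2.1,fy=2.1))
```

```text
[613.34739965  83.44290775  85.37604709] 0.15361936234958187 [ 0.17595578 -0.66334494 -0.15074612]
(np.float64(254.7984487645755), np.float64(223.98380228892785)) (np.float64(255.78597398883383), np.float64(184.25487438518613))
```

View pics/v3.png

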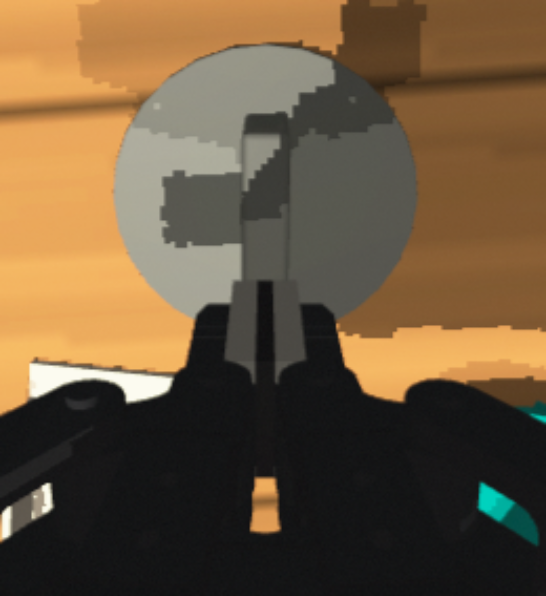

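The lid stayed on the counter, with the flange still about 144 px wide. The shut fingertips show near row 233 of the wrist view, which puts them higher than the reported TCP. I'll check their height in the scene view.

Run:
```python
from h import *
s=snap('scene','sc3.png');o=readout.get_obs();p=o['eef_pos'];print(p)
im=s['pixels'].copy()
for dz in (0,20,40): print(dz,proj(s,p+[0,0,dz]))
u,v=map(int,proj(s,p));c=cv2.resize(im[v-60:v+40,u-50:u+50],(600,600),interpolation=cv2.INTER_CUBIC)
for dz in (0,20,40):
    q=proj(s,p+[0,0,dz]);cv2.circle(c,(int((q[0]-u+50.5)*6),int((q[1]-v+60.5)*6)),3,(0,0,255),-1)
cv2.imwrite('pics/v4.png',c)
```

```text
[612.76262777  83.46003755  84.43820975]
0 (np.float64(312.2411858799879), np.float64(182.7827221875369))
20 (np.float64(313.0798253526554), np.float64(178.65730821529877))
40 (np.float64(313.9444421658886), np.float64(174.4041071698024))
```

View pics/v4.png

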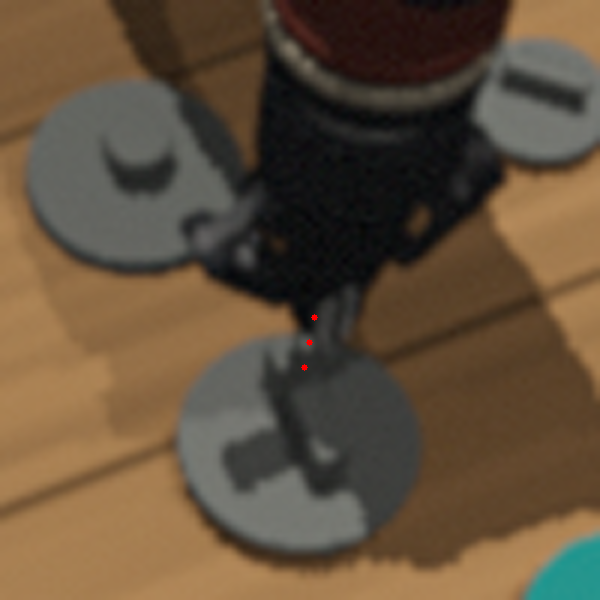

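The shut tips look about 35–40 mm above the reported TCP, so they closed over the bar (top at 64 mm). I'll reopen part-way and descend in small steps, watching the force.

Emit:
drive_tool([
  [[0, 0, 0], [0, 0, 0], 0.06],
  [[0, 0, 0], [0, 0, 0], 0.06],
  [[0, 0, 0], [0, 0, 0], 0.06],
  [[0, 0, -0.02], [0, 0, 0], 0.06],
  [[0, 0, -0.02], [0, 0, 0], 0.06],
])

```text
time_s: 4.32
eef_pos: [614.0, 83.4, 45.2]
eef_rot: [0.708, 0.025, 0.706, -0.025]
wrist_force: [-0.2, -0.1, -0.6]
width: 59.6
```

Emit:
drive_tool([
  [[0, 0, -0.01], [0, 0, 0], 0.06],
  [[0, 0, -0.004], [0, 0, 0], 0.06],
  [[0, 0, -0.002], [0, 0, 0], 0.06],
  [[0, 0, 0], [0, 0, 0], 0.06],
])

```text
time_s: 4.65
eef_pos: [613.0, 83.5, 28.9]
eef_rot: [0.707, 0.025, 0.707, -0.025]
wrist_force: [0.2, 0.0, 0.1]
width: 59.8
```

Run:
```python
from h import *
s=snap('wrist','w5.png');o=readout.get_obs();print(o['eef_pos'],o['width'],o['wrist_force'])
cv2.imwrite('pics/v5.png',s['pixels'])
```

```text
[613.40437624  83.43153425  29.45818473] 60.2264196360147 [0.42131598 0.13074644 0.74619019]
```

View pics/v5.png

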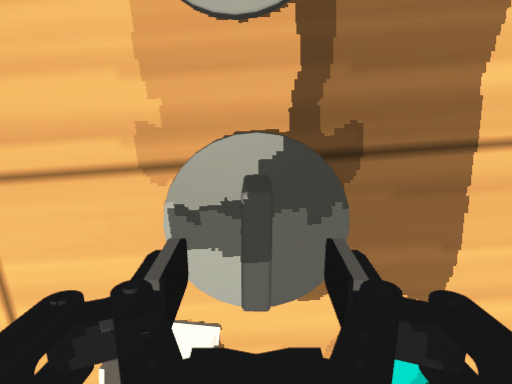

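Pad faces at columns 187 and 326 (60 mm apart) put the tips at about 70 mm, roughly 40 mm above the reported TCP. I'll go about 23 mm lower.

Emit:
drive_tool([
  [[0, 0, -0.006], [0, 0, 0], 0.06],
  [[0, 0, -0.006], [0, 0, 0], 0.06],
  [[0, 0, 0], [0, 0, 0], 0.06],
])

```text
time_s: 4.95
eef_pos: [612.4, 83.5, 15.5]
eef_rot: [0.706, 0.025, 0.707, -0.025]
wrist_force: [-0.9, 0.6, -0.4]
width: 60.3
```

Emit:
drive_tool([
  [[0, 0, -0.005], [0, 0, 0], 0.06],
  [[0, 0, -0.005], [0, 0, 0], 0.06],
  [[0, 0, 0], [0, 0, 0], 0.06],
])

```text
time_s: 5.2
eef_pos: [612.2, 83.5, 5.3]
eef_rot: [0.706, 0.025, 0.707, -0.025]
wrist_force: [-0.7, 0.4, -0.4]
width: 60.4
```

Emit:
drive_tool([
  [[0, 0, 0], [0, 0, 0], 0.03],
  [[0, 0, 0], [0, 0, 0], 0.01],
  [[0, 0, 0], [0, 0, 0], 0.0],
  [[0, 0, 0], [0, 0, 0], 0.0],
  [[0, 0, 0], [0, 0, 0], 0.0],
], newtons=60)

```text
time_s: 5.62
eef_pos: [613.3, 83.5, 7.1]
eef_rot: [0.707, 0.025, 0.706, -0.025]
wrist_force: [-0.7, 0.7, 2.3]
width: 13.1
```

Emit:
drive_tool([
  [[0, 0, 0], [0, 0, 0], 0.0],
  [[0, 0, 0], [0, 0, 0], 0.0],
  [[0, 0, 0], [0, 0, 0], 0.0],
])

```text
time_s: 5.87
eef_pos: [613.3, 83.5, 7.1]
eef_rot: [0.707, 0.025, 0.706, -0.025]
wrist_force: [0.2, 0.4, 4.1]
width: 12.7
```

Emit:
drive_tool([
  [[0, 0, 0.015], [0, 0, 0], 0.0],
  [[0, 0, 0.035], [0, 0, 0], 0.0],
  [[0, 0, 0.04], [0, 0, 0], 0.0],
  [[0, 0, 0.04], [0, 0, 0], 0.0],
  [[0, 0, 0.04], [0, 0, 0], 0.0],
], newtons=80)

```text
time_s: 6.28
eef_pos: [612.1, 83.5, 177.6]
eef_rot: [0.706, 0.025, 0.707, -0.025]
wrist_force: [0.6, -0.7, -2.4]
width: 12.5
```

Emit:
drive_tool([
  [[0, -0.015, 0.015], [0, 0, -0.04], 0.0],
  [[0, -0.035, 0], [0, 0, -0.05], 0.0],
  [[0, -0.035, 0], [0, 0, -0.05], 0.0],
  [[0, -0.035, 0], [0, 0, -0.05], 0.0],
  [[0, -0.035, 0], [0, 0, -0.05], 0.0],
])

```text
time_s: 6.7
eef_pos: [612.4, -72.9, 191.1]
eef_rot: [0.698, 0.11, 0.699, -0.11]
wrist_force: [0.2, -0.0, -1.8]
width: 12.2
```

Emit:
drive_tool([
  [[0, -0.035, 0], [0, 0, -0.05], 0.0],
  [[0, -0.035, 0], [0, 0, -0.05], 0.0],
  [[0, -0.025, 0], [0, 0, -0.02], 0.0],
  [[0, 0, 0], [0, 0, 0], 0.0],
  [[0, 0, 0], [0, 0, 0], 0.0],
])

```text
time_s: 7.12
eef_pos: [612.3, -167.8, 190.6]
eef_rot: [0.69, 0.152, 0.691, -0.151]
wrist_force: [-0.1, 0.5, -2.8]
width: 12.6
```

Run:
```python
from h import *
s=snap('wrist','w6.png');b=snap('top','t6.png');o=readout.get_obs();print(o['eef_pos'],o['eef_rot'],o['width'],o['wrist_force'])
print(np.round(s['extrinsics'],3).tolist())
c=cv2.resize(b['pixels'][130:280,220:420],(512,384))
cv2.imwrite('pics/v6.png',cv2.resize(np.vstack([s['pixels'],c]),None,fx=.78,fy=.78))
```

```text
[ 612.69656453 -165.86922463  191.13423612] [ 0.69055152  0.15082446  0.69120883 -0.15040259] 11.884866386899063 [-0.14583998  0.77500291 -2.05838475]
[[0.419, 0.874, 0.245, 548.757], [0.908, -0.404, -0.113, -138.45], [0.0, 0.27, -0.963, 368.943], [0.0, 0.0, 0.0, 1.0]]
```

View pics/v6.png

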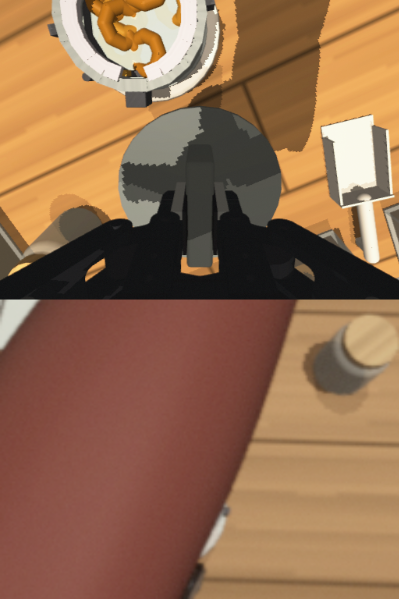

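The lid is held, bar at about (200,205) in the picture. The mill rim at the top is cut off, so I'll rise and shift for one full view of the mouth.

Emit:
drive_tool([
  [[-0.008, 0.004, 0.03], [0, 0, 0], 0.0],
  [[-0.012, 0.005, 0.035], [0, 0, 0], 0.0],
  [[-0.011, 0.005, 0.025], [0, 0, 0], 0.0],
  [[0, 0, 0], [0, 0, 0], 0.0],
  [[0, 0, 0], [0, 0, 0], 0.0],
])

```text
time_s: 7.63
eef_pos: [582.7, -151.5, 283.7]
eef_rot: [0.692, 0.15, 0.69, -0.15]
wrist_force: [1.1, -0.0, -1.9]
width: 12.2
```

Run:
```python
from h import *
s=snap('wrist','w7.png');o=readout.get_obs();print(o['eef_pos'],o['eef_rot'],o['width'],o['wrist_force'])
print(np.round(s['extrinsics'],3).tolist())
cv2.imwrite('pics/v7.png',cv2.resize(s['pixels'][0:300,100:400],None,fx=2,fy=2,interpolation=cv2.INTER_CUBIC))
```

```text
[ 582.34638709 -151.56835664  281.63236614] [ 0.6912711   0.15022034  0.69065539 -0.15024396] 12.139948341100247 [-0.40979614  0.81171639 -2.74007148]
[[0.415, 0.875, 0.25, 518.165], [0.91, -0.399, -0.114, -121.995], [-0.0, 0.275, -0.961, 461.663], [0.0, 0.0, 0.0, 1.0]]
```

View pics/v7.png

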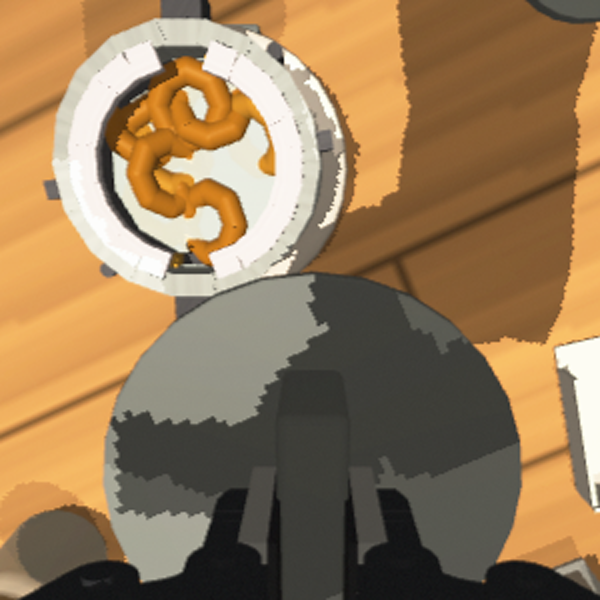

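The mouth is fully visible, centre near (187,157) in the crop, slots near (184,45) and (191,268). The held lid's bar is near (312,480).

Run:
```python
from h import *
s=load('w7.png');o=readout.get_obs()
R=lambda x,y,z=150:ray(s,100+(x-.5)/2,(y-.5)/2,z)
print('c',R(187.5,156.5),'sl',(R(184,45)+R(191,268))/2)
for a,b,z in[((184,45),(191,268),150),((185,8),(197,303),148)]:
    d=R(*a,z)-R(*b,z);print(np.linalg.norm(d),np.arctan2(-d[1],-d[0]))
# bright ring mask
im=s['pixels'];g=cv2.cvtColor(im,cv2.COLOR_BGR2HSV)
m=((g[...,1]<40)&(g[...,2]>150)).astype(np.uint8);m[155:]=0;m[:,:120]=0;m[:,262:]=0
for p in [(53,157),(320,157),(187,17),(192,296)]:print(p,R(*p))
print('tool', o['eef_pos'])
# held lid: bar top in image at z = TCP+39+18
z=o['eef_pos'][2]+57
a,b=R(313,416,z),R(312,560,z);print('bar',a,b)
hz=o['eef_pos'][2]+39-18
for p in [(104,480),(521,455),(317,273)]:print('fl',R(*p,hz))
print('proj',proj(s,o['eef_pos']+[0,0,57]))
```

```text
c [ 484.84776857 -165.52647926  150.        ] sl [ 486.58227741 -166.35348834  150.        ]
91.08874424520839 -0.4449137281025106
121.32719074779018 -0.433735912642548
(53, 157) [ 461.06606672 -218.09960171  150.        ]
(320, 157) [ 508.6354597  -113.92194056  150.        ]
(187, 17) [ 436.73570168 -140.83653781  150.        ]
(192, 296) [ 539.07446086 -191.32089746  150.        ]
tool [ 582.34638709 -151.56835664  281.63236614]
bar [ 555.97098257 -139.07297608  338.63236614] [ 583.48140914 -151.84226862  338.63236614]
fl [ 560.69296309 -198.45842571  302.63236614]
fl [ 597.57287433 -101.60417472  302.63236614]
fl [ 536.01787079 -128.91521178  302.63236614]
proj (np.float64(255.192347310374), np.float64(277.18738962347504))
```

Emit:
drive_tool([
  [[-0.02, -0.003, 0], [0, 0, -0.008], 0.0],
  [[-0.032, -0.005, 0], [0, 0, 0], 0.0],
  [[-0.032, -0.005, -0.02], [0, 0, 0], 0.0],
  [[-0.012, -0.002, -0.036], [0, 0, 0], 0.0],
  [[0, 0, -0.036], [0, 0, 0], 0.0],
])

```text
time_s: 8.1
eef_pos: [484.3, -167.6, 187.9]
eef_rot: [0.69, 0.154, 0.69, -0.154]
wrist_force: [1.4, 0.3, -2.0]
width: 12.1
```

Emit:
drive_tool([
  [[0, 0, -0.01], [0, 0, 0], 0.0],
  [[0, 0, 0], [0, 0, 0], 0.0],
  [[0, 0, 0], [0, 0, 0], 0.0],
  [[0, 0, 0], [0, 0, 0], 0.0],
])

```text
time_s: 8.43
eef_pos: [487.0, -167.8, 181.4]
eef_rot: [0.691, 0.153, 0.69, -0.154]
wrist_force: [0.9, 0.0, -1.5]
width: 12.4
```

Run:
```python
from h import *
o=readout.get_obs();print(o['eef_pos'],o['eef_rot'],o['width'],o['wrist_force'],o['moment'],o['q'])
w,x,y,z=o['eef_rot'];print(np.arctan2(1-2*(x*x+z*z),2*(x*y-w*z))-np.pi/2)
```

```text
[ 487.02062045 -167.77653342  181.43449402] [ 0.69093412  0.15310682  0.68963836 -0.15351636] 12.413235369380272 [ 0.93629531  0.01558041 -1.53434026] [0.07768371 0.01759149 0.02480909] [-5.86173026e-01 -1.60707613e-01 -1.88694624e-01  1.54089112e+00
  1.18109876e-04 -1.49070681e-01]
-0.4371023925011772
```

Emit:
drive_tool([
  [[-0.0005, 0.0015, -0.01], [0, 0, 0], 0.0],
  [[0, 0, -0.012], [0, 0, 0], 0.0],
  [[0, 0, 0], [0, 0, 0], 0.0],
  [[0, 0, 0], [0, 0, 0], 0.0],
])

```text
time_s: 8.77
eef_pos: [485.3, -165.9, 156.8]
eef_rot: [0.69, 0.154, 0.691, -0.153]
wrist_force: [-0.2, -0.6, -1.9]
width: 12.2
```

Emit:
drive_tool([
  [[0, 0, -0.003], [0, 0, 0], 0.0],
  [[0, 0, -0.003], [0, 0, 0], 0.0],
  [[0, 0, -0.002], [0, 0, 0], 0.0],
  [[0, 0, 0], [0, 0, 0], 0.0],
])

```text
time_s: 9.1
eef_pos: [485.3, -166.0, 149.2]
eef_rot: [0.69, 0.154, 0.69, -0.153]
wrist_force: [0.1, -0.1, -1.7]
width: 12.3
```

No force with the foot about 8 mm below the rim, so it is entering. I'll continue gently.

Emit:
drive_tool([
  [[0.001, 0, -0.003], [0, 0, 0], 0.0],
  [[0, 0, -0.003], [0, 0, 0], 0.0],
  [[0, 0, -0.002], [0, 0, 0], 0.0],
  [[0, 0, 0], [0, 0, 0], 0.0],
])

```text
time_s: 9.43
eef_pos: [486.1, -165.8, 141.0]
eef_rot: [0.69, 0.154, 0.691, -0.153]
wrist_force: [0.4, 0.3, -2.1]
width: 12.3
```

Emit:
drive_tool([
  [[0, 0, -0.002], [0, 0, 0], 0.0],
  [[0, 0, -0.002], [0, 0, 0], 0.0],
  [[0, 0, -0.001], [0, 0, 0], 0.0],
  [[0, 0, 0], [0, 0, 0], 0.0],
])

```text
time_s: 9.77
eef_pos: [486.3, -165.9, 136.3]
eef_rot: [0.69, 0.154, 0.69, -0.153]
wrist_force: [0.6, 0.1, -1.8]
width: 12.1
```

Emit:
drive_tool([
  [[0, 0, -0.001], [0, 0, 0], 0.0],
  [[0, 0, -0.001], [0, 0, 0], 0.0],
  [[0, 0, 0], [0, 0, 0], 0.0],
])

```text
time_s: 10.02
eef_pos: [486.5, -166.1, 135.1]
eef_rot: [0.69, 0.153, 0.69, -0.154]
wrist_force: [-0.9, 0.1, 1.8]
width: 12.3
```

Emit:
drive_tool([
  [[0, 0, -0.001], [0, 0, 0], 0.0],
  [[0, 0, 0], [0, 0, 0], 0.0],
  [[0, 0, 0], [0, 0, 0], 0.0],
])

```text
time_s: 10.27
eef_pos: [486.6, -166.1, 135.1]
eef_rot: [0.691, 0.153, 0.69, -0.154]
wrist_force: [-4.6, 2.2, 10.5]
width: 12.1
```

Run:
```python
from h import *
o=readout.get_obs();print(o['eef_pos'],o['width'],o['wrist_force'],o['moment'])
s=snap('wrist','w8.png');b=snap('scene','s8.png')
u,v=map(int,proj(b,[486.5,-166,160]));c=cv2.resize(b['pixels'][v-50:v+50,u-66:u+67],(512,384),interpolation=cv2.INTER_CUBIC)
cv2.imwrite('pics/v8.png',cv2.resize(np.vstack([s['pixels'],c]),None,fx=.78,fy=.78))
```

```text
[ 486.55578384 -166.12429306  135.09054817] 12.078052751253269 [-4.56217641  2.16934588 10.47639704] [ 0.49056644  1.01787175 -0.0733983 ]
```

View pics/v8.png

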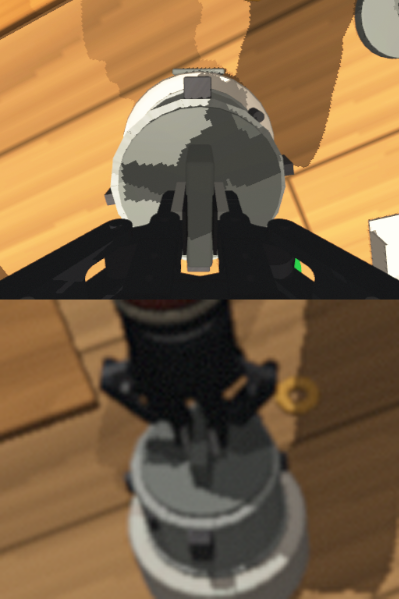

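The lid is seated: flange flush on the collar at (200,160) in the wrist view, with about 12 N of contact at the predicted height. I'll ease the push slightly and turn clockwise in stages.

Emit:
drive_tool([
  [[0, 0, 0.0005], [0, 0, 0], 0.0],
  [[0, 0, 0], [0, 0, -0.05], 0.0],
  [[0, 0, 0], [0, 0, -0.05], 0.0],
  [[0, 0, 0], [0, 0, -0.05], 0.0],
  [[0, 0, 0], [0, 0, 0], 0.0],
], newtons=100)

```text
time_s: 10.78
eef_pos: [486.9, -166.6, 135.2]
eef_rot: [0.677, 0.206, 0.676, -0.206]
wrist_force: [-0.5, -0.8, 4.8]
width: 12.2
```

Emit:
drive_tool([
  [[0, 0, 0], [0, 0, -0.05], 0.0],
  [[0, 0, 0], [0, 0, -0.05], 0.0],
  [[0, 0, 0], [0, 0, -0.05], 0.0],
  [[0, 0, 0], [0, 0, 0], 0.0],
])

```text
time_s: 11.12
eef_pos: [486.8, -166.6, 135.2]
eef_rot: [0.66, 0.256, 0.659, -0.256]
wrist_force: [-2.9, 0.1, 6.1]
width: 11.9
```

Run:
```python
from h import *
o=readout.get_obs();print(o['eef_pos'],o['width'],o['wrist_force'],o['moment'])
w,x,y,z=o['eef_rot'];print(np.arctan2(1-2*(x*x+z*z),2*(x*y-w*z))-np.pi/2)
```

```text
[ 486.83727128 -166.63476419  135.1646073 ] 11.904217076650129 [-2.93323346  0.10489142  6.05134125] [-0.08049463  0.4801378  -0.04045042]
-0.7408820745097932
```

Emit:
drive_tool([
  [[0, 0, 0], [0, 0, -0.05], 0.0],
  [[0, 0, 0], [0, 0, -0.05], 0.0],
  [[0, 0, 0], [0, 0, -0.05], 0.0],
  [[0, 0, 0], [0, 0, -0.05], 0.0],
  [[0, 0, 0], [0, 0, 0], 0.0],
])

```text
time_s: 11.53
eef_pos: [487.1, -166.4, 135.2]
eef_rot: [0.631, 0.32, 0.63, -0.32]
wrist_force: [0.0, 1.0, 4.5]
width: 12.1
```

Emit:
drive_tool([
  [[0, 0, 0], [0, 0, -0.05], 0.0],
  [[0, 0, 0], [0, 0, -0.05], 0.0],
  [[0, 0, 0], [0, 0, -0.05], 0.0],
  [[0, 0, 0], [0, 0, -0.05], 0.0],
  [[0, 0, 0], [0, 0, -0.04], 0.0],
])

```text
time_s: 11.95
eef_pos: [487.7, -166.3, 135.2]
eef_rot: [0.589, 0.394, 0.587, -0.393]
wrist_force: [2.8, 1.0, 3.1]
width: 11.9
```

Emit:
drive_tool([
  [[0, 0, 0], [0, 0, 0], 0.0],
  [[0, 0, 0], [0, 0, 0], 0.0],
  [[0, 0, 0], [0, 0, 0], 0.0],
])

```text
time_s: 12.2
eef_pos: [487.6, -166.1, 135.2]
eef_rot: [0.589, 0.393, 0.587, -0.392]
wrist_force: [4.0, 2.1, 6.1]
width: 11.9
```

Run:
```python
from h import *
o=readout.get_obs();print(o['eef_pos'],o['width'],o['wrist_force'],o['moment'])
w,x,y,z=o['eef_rot'];print(np.arctan2(1-2*(x*x+z*z),2*(x*y-w*z))-np.pi/2)
s=snap('wrist','w9.png');cv2.imwrite('pics/v9.png',s['pixels'][70:360,100:420].repeat(2,0).repeat(2,1))
```

```text
[ 487.57793091 -166.14172524  135.19891826] 11.862627724088174 [3.97278172 2.09964765 6.08384919] [ 0.43726733 -0.66458752  0.05652493]
-1.1759617343338435
```

The viewer limit is reached, so I'll check the bar's alignment in the fingers numerically from the saved pictures.

Run:
```python
from h import *
for f in('w8.png','w9.png'):
    g=cv2.GaussianBlur(cv2.cvtColor(load(f)['pixels'],cv2.COLOR_BGR2GRAY),(3,3),0)
    L=cv2.createLineSegmentDetector().detect(g)[0][:,0]
    for x1,y1,x2,y2 in L:
        if 225<min(x1,x2) and max(x1,x2)<290 and 180<(y1+y2)/2<350 and abs(y1-y2)>35 and abs(x1-x2)<25: print(f,np.round([x1,y1,x2,y2],1),'ang',round(np.arctan((x2-x1)/(y2-y1)),3))
    s=load(f)
    for a in (0,np.pi): # boss expected pixels
        t=-.437+a;u,v=proj(s,[487+64*np.cos(t),-166.3+64*np.sin(t),146]);i,j=int(v),int(u)
        print('boss',round(u),round(v),s['pixels'][i-3:i+4,j-3:j+4].reshape(-1,3).mean(0).round() if 3<i<380 and 3<j<508 else '')
```

```text
w8.png [274.8 234.3 278.8 280.5] ang 0.085
w8.png [232.6 280.5 236.5 234.3] ang -0.084
w8.png [240.  250.6 239.9 325.6] ang -0.001
w8.png [271.5 323.1 271.4 250.6] ang 0.002
boss 256 339 [86. 94. 94.]
boss 256 109 [ 97. 100. 105.]
w9.png [274.4 235.5 278.  280.5] ang 0.079
w9.png [271.4 324.4 270.5 250.6] ang 0.013
w9.png [233.3 280.5 236.9 234.3] ang -0.078
w9.png [240.6 250.6 240.6 315.6] ang -0.0
boss 334 312 [27. 26. 25.]
boss 168 143 [100. 104. 109.]
```

Run:
```python
from h import *
print(order.sign_off()); o=readout.get_obs();print(o['time_s'],o['width'],o['wrist_force'])
```

```text
the job is handed in; nothing more can be done
None
the job is handed in; nothing more can be done
```

I put the grey bar-grip lid on the mill, turned it clockwise about 0.74 rad (42°) and handed the job in at about 12 s, still gripping it. No verdict was reported.

**First grasp:** It closed on nothing. The fingertips turned out to sit about 35 mm higher than the reported tool point. I reopened, went lower in small steps watching the force, and the second grasp held.

**Last checks:**
- **Seating:** The lid met the rim at the expected height before turning. After the turn the grip centre was about 24 mm above the rim and within about 1 mm of the measured mouth axis.
- **Turn:** The bar edges stayed within about 0.01 rad of the fingers, so the lid turned with them. That puts the drive ring at about 0.68 rad by my estimate, since the ring itself is not measured.
- **Hold:** The finger opening stayed steady at 12 mm on the bar with the grip set to 100 N. It pressed down with about 6–8 N.

**Not checked:**
- **Final picture:** The viewer had reached its limit, so the end state was checked by numbers only.
- **Other objects:** I did not re-measure the other lids, scoop, jar and taralli at the end. No contact with them showed in the forces or earlier pictures.
- **Moment about z:** It read only 0.06 N m, less than the spring's stated 0.17. I put that down to flange friction and sensor offset.

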